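# Stack the keyed coin tray in the till and shut the drawer

### The job

Get the till ready: draw the blue coin tray fully out from under the low shelf on to the counter and let go of it, then take it by its middle grip and stack it level on the black tray in the open cash drawer, with the notch in its end down over the yellow key, and push the drawer home until it clicks in. Keep the tray level so that no coins spill, set it down gently without forcing it, and leave the card box, bell and pen mug where they are.

Things in the scene. Friction and masses are not known exactly. Their poses are not given: they have to be found in the camera images.
- tray_center (a point): Middle of the blue plastic coin tray, 17 mm above its underside. Tray loose, 0.3 to 0.5 kg, 192 mm long (its x), 108 wide (its y), walls 34 mm high, floor 3 mm, coins lying up to 9 mm above the underside. At the start it stands on the counter in one of the low shelf's two bays, long axis along the bay, its -x end sticking out about 58 mm in front of the shelf.
- tray_grip (a point): Top of the coin tray's middle grip, 44 mm above the tray's underside, over its centre: an upright plate 70 mm long along the tray's x, 12 mm thick across y, with a coin cell 43 mm wide free on either side. It is under the shelf's top board until the tray is drawn out.
- tray_pull (a point): Top edge, at mid-width, of the coin tray's thick end wall (its -x end, which sticks out of the shelf), 91 mm from the tray's centre: 10 mm thick along x, 98 mm wide, top 34 mm above the underside; the coin cell behind it is free for 48 mm along x. Pinch it from above across its thickness, or hook it from inside, to draw the tray out.
- tray_notch (a point): Notch in the coin tray's +x end at mid-width: a bite 25 mm wide and 14 mm deep in the tray's outline, open through its whole height, lined in yellow. This point lies on the tray's centre line at underside level, 91 mm from the tray's centre; it belongs over key.
- lower_center (a point): Middle of the black tray, 17 mm above its underside; it fits snugly in the coin bay at the front of the cash drawer: 200 mm long (its x, across the drawer), 114 wide, 34 high, 0.8 kg. The blue tray rests on its rim, centre over centre (34 mm higher), x axes the same way. The drawer's walls stand only 5 mm outside a stacked blue tray: no room for fingers there.
- key (a point): Yellow upright key at the black tray's +x end (the right-hand end seen from the robot), 91 mm from its centre: 20 mm wide, 10 mm thick along the tray's x, rising 20 mm above the rim, with a narrowed top. This point is its middle at rim level. A tray set down the wrong way round rides up on it and the drawer cannot shut.
- drawer_front (a point): Middle of the top edge of the cash drawer's front panel, on its outer face, 100 mm above the counter; panel 226 mm wide, 94 high. Its x axis points level into the till: the way to push. A small lock stands 4 mm proud, 80 mm right of the middle. Drawer floor 15.5 mm, side walls 60 mm above the counter. Till: fixed dark steel box 230 wide, 310 deep, 106 mm high.
- drawer (a joint): How far the cash drawer is pulled out, in m: 0 shut, 0.15 to 0.165 at the start. It slides with 1 to 2 N; in the last 12 mm a sprung roller catch resists with up to about 8 N more, then snaps it home to 0 and holds it. Stopped short, it stays up to a centimetre open.
- shelf_front (a point): Low wooden counter shelf, fixed: 297 mm wide (its y), 240 deep (its +x), top board 56 to 70 mm above the counter, two bays 126 mm wide, open in front, no floor. This point: counter level, middle of its front edge. Bay centre lines 70.5 mm either side; one holds the coin tray, the other a box of cards that sticks out as far. Books lie on top from 80 mm behind the front edge.
- card_box: Cardboard box of record cards, 190 x 108 x 43 mm, in the other bay; origin at the centre of its underside. Leave it alone.
- bell: Brass counter bell, 72 mm across, 50 mm high, on the counter between shelf and till; origin at the centre of its underside. Leave it alone.
- pen_mug: Blue mug with pens, 80 mm across, 95 mm high (pens to 160 mm), out to the right on the counter; origin at the centre of its underside. Leave it alone.

How it is judged:
By the outcome, as a careful person would: the job done as asked, in the order asked, and still so for the second after the job is handed in, with the robot touching nothing.
It also fails if it takes over 72 s, if anything falls off the work surface, if the arm or the gripper's body presses on something with over 40 N, if the wrist force passes 120 N, or if a joint passes its speed limit or range.

### The arm

A 6-joint arm with a two-finger parallel gripper is mounted at the origin on the work surface. World frame = base frame: x ahead of the robot, y to its left, z up, the work surface at z = 0. Lengths are in m, angles in rad, forces in N, time in s.
With the tool pointing down it reaches from about 0.35 to 0.975 m from the base axis. Payload 4.9 kg.
Tool frame: the origin (TCP) lies on the front face of the gripper's body, between the roots of the fingers; the fingertips stand 73 mm ahead of it and the grasp point (between the pads) lies 54 mm ahead of it; z points along the fingers, y is the line along which they close (so a half turn about z gives the same grasp; the last joint's range is limited). The gripper opens to 85 mm and grips with 20 to 120 N. Pads are 22 mm wide; open, the fingers measure 114 mm over their backs; the gripper's body (76 mm by 85 mm) begins 54 mm behind the grasp point. The pads swing forward as they close: fully open they stand 13 mm farther back than shut.
Start: joints at [-1.363, 0.053, 1.613, -0, 1.476, -0.119], TCP at [0.201, -0.592, 0.304] pointing down, gripper open.
Joint ranges: [-3.01, 3.01], [-1.01, 2.22], [0.06, 2.58], [-1.02, 4.17], [0.09, 2.62], [-3.14, 3.14]. Speed limits (rad/s): [2.57, 2.57, 3.14, 3.14, 3.14, 3.14].

### API

Orientations are given as a unit quaternion [w, x, y, z].
In Python, from station import get_obs, camera, sign_off gives the robot as it stands. The module is installed in compiled form; this text tells all that it offers.
- The arm moves only by the tool servo_tool, never from a script. Its argument "motion" is a list of rows, each a list of 7 numbers: the turn, a rotation vector about the tool's x, y, z as a fraction of full scale, then the shift along the tool's x, y, z as a fraction of full scale, then the closure, from -1 (fully open) to 1 (shut), so that 0 is half open. A call has 1 to 12 rows; each row shifts and turns the commanded pose from where the row before left it, along the tool's axes as they then stand; what a row does not reach is not made up. Full scale, the value 1, is 0.3 m for a shift and 360 degrees for a turn. A row lasts 1/12 s, in which the tool goes at most 41.7 mm and 7.16 degrees, less where a joint would pass 70% of its speed; a pose out of reach is approached as far as the arm can. A call with a number of a shift or a turn outside -1 to 1 is refused whole. A call with a gripper value outside its range is refused whole. The fingers move at their own pace and stop on an object; "newtons" is the grip in N (left out, the last holds). Time passes only in rows, so rows that do not move let the fingers close. It gives the time, the measured TCP pose, the force, the opening and the grip force at its end, in the units of the state.
- get_obs(): the state, without advancing time (a new reading comes with each control period).
- camera(name): name is "side" or "top"; returns a dict with "pixels" (384x512x3 uint8, red, green, blue), "intrinsics" (3x3 intrinsics, pixels), "cam_to_world" (4x4, takes a point from camera to world coordinates). Camera axes: x right, y down, z forward; pixel columns grow to the right and rows downward; lengths in m; the calibration is good to about 2 mm. A picture is of the moment at which its call begins. There is no depth.
- sign_off(): hands the job in; it is judged then, once.
The state is a dict: "time": time; "joint_positions": joint angles; "qvel": joint speeds; "joint_torque": joint torques, N m; "ee_pos": TCP position; "eef_rot": TCP orientation; "wrist_force": force on the tool from outside, world axes, zero at the start; "wrist_torque": the same for the moment, N m; "finger_gap": finger opening in m; "finger_force": force on a finger pad.
Only numpy, scipy, OpenCV 4.12 (cv2) and the standard library are available. Lean on these libraries where they do the work, as an engineer would, in place of code of your own. Each camera call takes 0.05 s, during which the arm holds its last target. There are 200 camera calls.

## Working session

There is one attempt and no reset: what is moved stays moved. The work goes in short steps, Python scripts to look and compute and a tool call to move; the robot and the scene stay as the last step left them, time stands still between calls to the robot, and variables do not carry over. Pictures are saved under pics/ and viewed, at most 12 in all, crops included, and the job is handed in when it is done.

Besides the shell and the picture viewer there is one more tool, called in YAML: its name, and indented under it one key for each argument. servo_tool: Moves the arm, as the interface text tells. Shift numbers are shares of 0.3 m and turn numbers shares of 360 degrees, none past 1 either way. Its arguments: {"type":"object","properties":{"motion":{"type":"array","items":{"type":"array","items":{"type":"number"}}},"newtons":{"type":"number"}},"required":["motion"]}

```bash
mkdir -p pics
cat > h.py <<'E'
import numpy as np, cv2
from station import get_obs, camera
def snap(n,f=None):
    c=camera(n); im=cv2.cvtColor(c["pixels"],cv2.COLOR_RGB2BGR)
    if f: cv2.imwrite("pics/"+f,im)
    return im,np.array(c["intrinsics"]),np.array(c["cam_to_world"])
def ray(uv,K,T):
    d=T[:3,:3]@np.linalg.inv(K)@np.array([uv[0],uv[1],1.]); return T[:3,3],d/np.linalg.norm(d)
def onz(uv,K,T,z):
    o,d=ray(uv,K,T); return o+d*(z-o[2])/d[2]
def proj(p,K,T):
    q=K@(T[:3,:3].T@(np.array(p)-T[:3,3])); return q[:2]/q[2]
def tri(uv1,c1,uv2,c2):
    o1,d1=ray(uv1,*c1);o2,d2=ray(uv2,*c2)
    s=np.linalg.lstsq(np.c_[d1,-d2],o2-o1,rcond=None)[0]
    a,b=o1+s[0]*d1,o2+s[1]*d2; return (a+b)/2,np.linalg.norm(a-b)
E
python3 - <<'E'
from h import *
np.set_printoptions(precision=4,suppress=True)
a=snap("side");b=snap("top")
cv2.imwrite("pics/a.png",a[0]);cv2.imwrite("pics/b.png",b[0])
for c in(a,b):print(c[1],c[2])
print(get_obs())
E
```

```text
[[379.2991   0.     258.6176]
 [  0.     379.2991 192.2047]
 [  0.       0.       1.    ]] [[-0.9776 -0.1338  0.1628  0.3579]
 [-0.2106  0.6303 -0.7472  0.9132]
 [-0.0026 -0.7647 -0.6444  0.9703]
 [ 0.      0.      0.      1.    ]]
[[352.0667   0.     257.8872]
 [  0.     352.0667 190.8444]
 [  0.       0.       1.    ]] [[ 0.0192 -0.9904  0.1368  0.4318]
 [-0.9998 -0.0189  0.0039 -0.1402]
 [-0.0012 -0.1368 -0.9906  1.1892]
 [ 0.      0.      0.      1.    ]]
{'time': 0.1, 'joint_positions': array([-1.363 ,  0.0533,  1.6141, -0.    ,  1.476 , -0.119 ]), 'qvel': array([-0.0003, -0.0007, -0.003 , -0.0005, -0.003 , -0.0016]), 'joint_torque': array([  0.0001, -39.49  , -37.1363,  -0.0002,   0.0039,  -0.    ]), 'ee_pos': array([ 0.2005, -0.5915,  0.3028]), 'eef_rot': array([-0.0009,  0.9867,  0.1627, -0.    ]), 'wrist_force': array([-0.2507, -0.3118,  0.1338]), 'wrist_torque': array([0.0303, 0.0015, 0.0068]), 'finger_force': 0.0, 'finger_gap': 0.08569940017874234}
```

View pics/a.png

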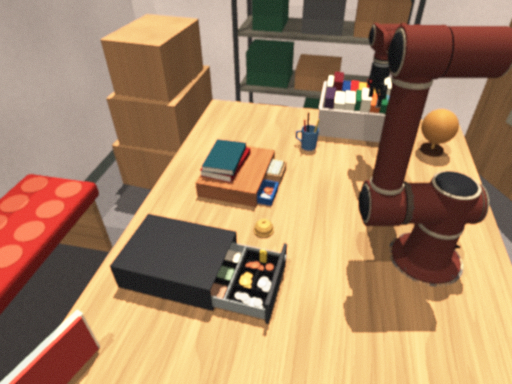

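View pics/b.png

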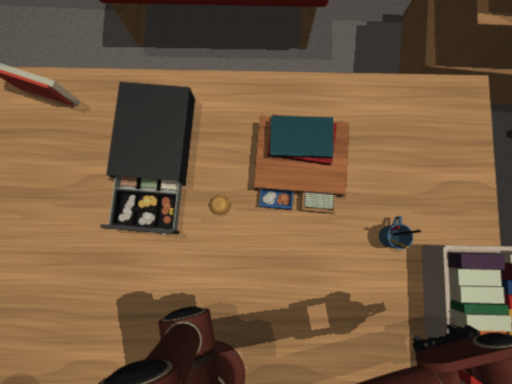

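The side view shows the till at left with the drawer open (about 250,280), the bell (263,227) and the shelf (235,175) with the blue tray end at (268,190). The top view shows the tray end at (275,199), the drawer at (145,207) and the key at about (172,211). I'll crop both to measure.

Run:
```python
import cv2,numpy as np
b=cv2.imread("pics/b.png");a=cv2.imread("pics/a.png")
t=cv2.resize(b[165:240,95:225],None,fx=6,fy=6,interpolation=cv2.INTER_CUBIC)[:, :400*2]
t2=cv2.resize(b[180:220,245:355],None,fx=6,fy=6,interpolation=cv2.INTER_CUBIC)
o=np.zeros((600,800,3),np.uint8)
t=cv2.resize(b[165:240,95:195],(400,300),interpolation=cv2.INTER_CUBIC);o[:300,:400]=t      #4x top drawer
t=cv2.resize(b[180:220,250:350],(400,160),interpolation=cv2.INTER_CUBIC);o[:160,400:]=t   #4x top tray
t=cv2.resize(a[235:325,200:300],(400,300*90//75-60),interpolation=cv2.INTER_CUBIC);o[300:,:400]=t # 4x/3.33
t=cv2.resize(a[150:220,190:300],(400,255),interpolation=cv2.INTER_CUBIC);o[300:555,400:]=t
cv2.imwrite("pics/c.png",o)
```

```text
(no output)
```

View pics/c.png

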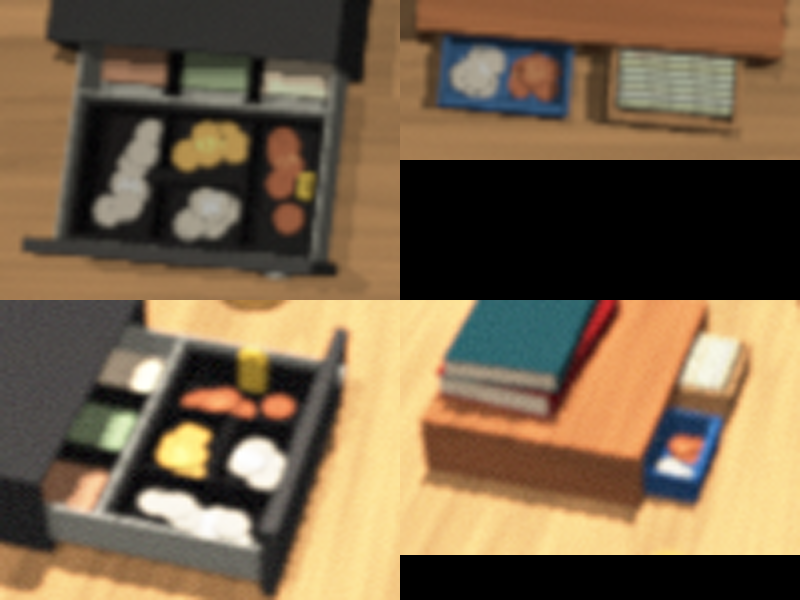

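The crop shows the blue tray's front rim corners at crop (437,107) and (570,116) in the top view. The key is at (306,185) top and (254,370) side, and the drawer front's top edge runs from (25,242) to (335,268).

```bash
cat > m1.py <<'E'
from h import *
np.set_printoptions(precision=4,suppress=True)
a=snap("side");b=snap("top");A=a[1:];B=b[1:]
def tc(x,y):return (95+x/4-.375,165+y/4-.375)
def tt(x,y):return (250+(x-400)/4-.375,180+y/4-.375)
def sc(x,y):return (200+x/4-.375,235+(y-300)/300*90-.4)
def st(x,y):return (190+(x-400)/3.636-.37,150+(y-300)/3.643-.37)
for n,p,q in[("tray FL top",tt(438,106),st(690,488)),("tray FR top",tt(570,113),st(721,414)),
 ("panel L top",tc(25,240),sc(265,525)),("panel R top",tc(335,265),sc(341,332)),
 ("key top",tc(306,180),sc(254,353)),]:
    print(n,p,q,*tri(p,B,q,A))
print("tray rim z=.034",onz(tt(438,112),*B,.034),onz(tt(570,117),*B,.034))
print("shelf front top edge z=.07",onz(tt(418,35),*B,.07),onz(tt(780,58),*B,.07))
print("panel outer z=.1",onz(tc(25,250),*B,.1),onz(tc(335,273),*B,.1))
print("till front top z=.106",onz(tc(50,38),*B,.106),onz(tc(365,75),*B,.106))
# colour masks
h=cv2.cvtColor(b[0],cv2.COLOR_BGR2HSV)
m=cv2.inRange(h,(105,120,50),(125,255,255));m[:180]=0;m[215:]=0;m[:,:250]=0;m[:,300:]=0
c=max(cv2.findContours(m,0,2)[0],key=cv2.contourArea);r=cv2.minAreaRect(c);print(r);
for q in cv2.boxPoints(r):print(q,onz(q,*B,.034))
m=cv2.inRange(h,(20,150,60),(35,255,255));n,l,s,ce=cv2.connectedComponentsWithStats(m)
for i in range(1,n):
  if s[i,4]>4:print("yel",s[i],ce[i],onz(ce[i],*B,.05))
E
python3 m1.py
```

```text
tray FL top (259.125, 206.125) (269.38797579757977, 201.23581937963218) [ 0.5438 -0.1405  0.0244] 0.004512223383243859
tray FR top (292.125, 207.875) (277.9138283828383, 180.92289047488333) [ 0.5347 -0.2489  0.04  ] 0.003391612524382238
panel L top (100.875, 224.625) (265.875, 302.1) [0.4655 0.3443 0.1038] 0.004438658506403365
panel R top (178.375, 230.875) (284.875, 244.2) [0.4514 0.1106 0.0797] 0.004572038898854964
key top (171.125, 209.625) (263.125, 250.5) [0.5168 0.1397 0.0675] 0.008217039007993485
tray rim z=.034 [ 0.5357 -0.1408  0.034 ] [ 0.5336 -0.2494  0.034 ]
shelf front top edge z=.07 [ 0.5941 -0.1235  0.07  ] [ 0.581  -0.4139  0.07  ]
panel outer z=.1 [0.4602 0.3456 0.1   ] [0.4472 0.1059 0.1   ]
till front top z=.106 [0.6252 0.3366 0.106 ] [0.6006 0.0889 0.106 ]
((276.0, 200.0), (16.0, 32.0), 90.0)
[260. 192.] [ 0.5876 -0.1427  0.034 ]
[292. 192.] [ 0.5896 -0.2486  0.034 ]
[292. 208.] [ 0.5365 -0.2489  0.034 ]
[260. 208.] [ 0.5345 -0.1437  0.034 ]
yel [169 208   5   7  30] [170.9333 210.9667] [0.5179 0.1449 0.05  ]
yel [396 242   8   4  10] [399.6 243.8] [ 0.4268 -0.5922  0.05  ]
yel [405 246   3   3   5] [406.2 246.8] [ 0.4177 -0.6129  0.05  ]
yel [509 310   1   5   5] [509. 312.] [ 0.223  -0.9253  0.05  ]
```

```bash
cat >> h.py <<'E'
def plan(pos,yaw):
    """tool-z turn (fraction), then the shift (fractions) in the tool axes after that turn; yaw = world angle of tool y, deg"""
    from scipy.spatial.transform import Rotation as R
    o=get_obs();q=o["eef_rot"];M=R.from_quat([q[1],q[2],q[3],q[0]]).as_matrix()
    th=np.degrees(np.arctan2(M[1,1],M[0,1]));d=(yaw-th+180)%360-180
    y=np.radians(yaw);Y=np.array([np.cos(y),np.sin(y),0]);Z=np.array([0,0,-1.]);X=np.cross(Y,Z)
    e=np.array(pos)-o["ee_pos"];s=np.array([X@e,Y@e,Z@e])/.3
    print("t %.2f yaw %.1f tilt %.4f %.4f turn %.4f shift"%(o["time"],th,M[0,2],M[1,2],-d/360),s.round(4),
      "rows>=",abs(d)/7,np.linalg.norm(s)/.135,"pos",np.round(o["ee_pos"],4),"F",np.round(o["wrist_force"],1),"gap",round(o["finger_gap"],4),"j6",round(o["joint_positions"][5],2))
E
python3 -c "
from h import *
plan([.539,-.196,.18],-2.6)"
```

```text
t 0.20 yaw -71.3 tilt -0.0002 0.0013 turn -0.1908 shift [1.3686 1.0671 0.4104] rows>= 9.810877890136128 13.209603107176573 pos [ 0.2006 -0.5916  0.3031] F [ 0.2  0.4 -1.3] gap 0.0855 j6 -0.12
```

servo_tool:
  motion:
    - [0, 0, -0.0173, 0, 0, 0, 0]
    - [0, 0, -0.0173, 0, 0, 0, 0]
    - [0, 0, -0.0173, 0, 0, 0, 0]
    - [0, 0, -0.0173, 0, 0, 0, 0]
    - [0, 0, -0.0173, 0, 0, 0, 0]
    - [0, 0, -0.0173, 0, 0, 0, 0]
    - [0, 0, -0.0173, 0, 0, 0, 0]
    - [0, 0, -0.0173, 0, 0, 0, 0]
    - [0, 0, -0.0173, 0, 0, 0, 0]
    - [0, 0, -0.0173, 0, 0, 0, 0]
    - [0, 0, -0.0178, 0, 0, 0, 0]
  newtons: 40

```text
time: 1.12
ee_pos: [0.2006, -0.5918, 0.3035]
eef_rot: [-0.0, 0.721, 0.693, 0.0]
wrist_force: [-0.4, 0.3, -0.3]
finger_gap: 0.043
finger_force: 0.0
```

servo_tool:
  motion:
    - [0, 0, 0, 0.114, 0.089, 0, 0]
    - [0, 0, 0, 0.114, 0.089, 0, 0]
    - [0, 0, 0, 0.114, 0.089, 0, 0]
    - [0, 0, 0, 0.114, 0.089, 0, 0]
    - [0, 0, 0, 0.114, 0.089, 0, 0]
    - [0, 0, 0, 0.114, 0.089, 0, 0]
    - [0, 0, 0, 0.114, 0.089, 0.04, 0]
    - [0, 0, 0, 0.114, 0.089, 0.08, 0]
    - [0, 0, 0, 0.114, 0.089, 0.08, 0]
    - [0, 0, 0, 0.114, 0.089, 0.08, 0]
    - [0, 0, 0, 0.114, 0.089, 0.08, 0]
    - [0, 0, 0, 0.114, 0.089, 0.05, 0]

```text
time: 2.12
ee_pos: [0.5097, -0.2288, 0.1962]
eef_rot: [-0.001, 0.723, 0.691, -0.0]
wrist_force: [0.5, -0.3, -0.2]
finger_gap: 0.0428
finger_force: 0.0
```

```bash
python3 -c "
from h import *
a=snap('side')[0];b=snap('top')[0]
o=np.vstack([cv2.resize(b[150:240,230:360],None,fx=3,fy=3),cv2.resize(a[100:200,200:330],None,fx=3,fy=3)]);cv2.imwrite('pics/d.png',o)
plan([.539,-.196,.088],-2.6)"
```

```text
t 2.22 yaw -2.2 tilt -0.0043 0.0046 turn 0.0010 shift [0.1039 0.09   0.3561] rows>= 0.05027427387895906 2.8278390179566544 pos [ 0.5106 -0.2259  0.1948] F [ 0.1  0.4 -0. ] gap 0.0426 j6 -0.51
```

View pics/d.png

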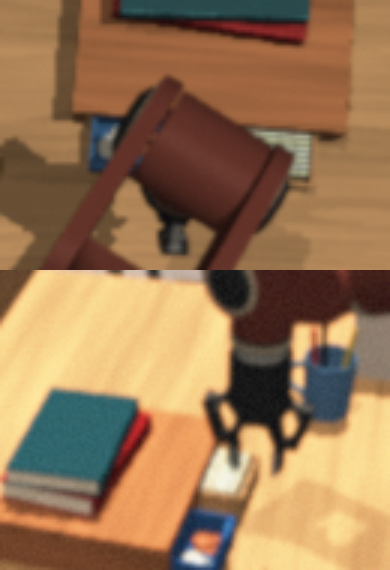

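The gripper is above and to the right of the tray's end, and the tray is clear at (205,540) in the lower crop. Next I descend over the pull wall with the fingers narrower.

servo_tool:
  motion:
    - [0, 0, 0.001, 0.052, 0.045, 0, 0.3]
    - [0, 0, 0, 0.052, 0.045, 0, 0.3]
    - [0, 0, 0, 0, 0, 0.08, 0.3]
    - [0, 0, 0, 0, 0, 0.08, 0.3]
    - [0, 0, 0, 0, 0, 0.06, 0.3]
    - [0, 0, 0, 0, 0, 0, 0.3]
    - [0, 0, 0, 0, 0, 0, 0.3]

```text
time: 2.8
ee_pos: [0.5375, -0.201, 0.1317]
eef_rot: [-0.001, 0.725, 0.689, -0.0]
wrist_force: [-0.1, -0.5, 0.5]
finger_gap: 0.0301
finger_force: 0.0
```

```bash
python3 -c "
from h import *
a=snap('side')[0];b=snap('top')[0]
o=cv2.resize(a[130:210,230:320],None,fx=5,fy=5,interpolation=2);cv2.imwrite('pics/e.png',o)
plan([.539,-.196,.088],-2.6)"
```

```text
t 2.90 yaw -3.0 tilt 0.0021 -0.0012 turn -0.0010 shift [ 0.019  -0.0007  0.1538] rows>= 0.05378620576079486 1.1482254703426613 pos [ 0.5389 -0.2017  0.1342] F [-0.1 -0.2  0.2] gap 0.0299 j6 -0.44
```

View pics/e.png

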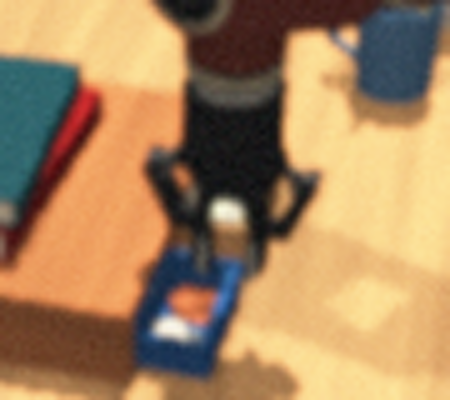

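The fingers straddle the end wall, with tips at (203,262) and (253,268) either side of the tray's front edge. I descend, then close.

servo_tool:
  motion:
    - [0, 0, 0, 0.019, 0, 0, 0.3]
    - [0, 0, 0, 0, 0, 0.05, 0.3]
    - [0, 0, 0, 0, 0, 0.05, 0.3]
    - [0, 0, 0, 0, 0, 0.05, 0.3]
    - [0, 0, 0, 0, 0, 0, 0.3]
    - [0, 0, 0, 0, 0, 0, 0.3]

```text
time: 3.4
ee_pos: [0.5386, -0.195, 0.0879]
eef_rot: [-0.0, 0.725, 0.689, 0.0]
wrist_force: [-0.1, -0.4, 0.1]
finger_gap: 0.0297
finger_force: 0.0
```

servo_tool:
  motion:
    - [0, 0, 0, 0, 0, 0, 1]
    - [0, 0, 0, 0, 0, 0, 1]
    - [0, 0, 0, 0, 0, 0, 1]
    - [0, 0, 0, 0, 0, 0, 1]
    - [0, 0, 0, 0, 0, 0, 1]
    - [0, 0, 0, 0, 0, 0, 1]

```text
time: 3.9
ee_pos: [0.5398, -0.1959, 0.0896]
eef_rot: [0.002, 0.725, 0.689, 0.001]
wrist_force: [-0.1, 0.2, 5.7]
finger_gap: 0.0091
finger_force: 42.0
```

```bash
python3 -c "
from h import *
plan([.539-.17,-.196+.008,.088],-2.6)"
```

```text
t 3.90 yaw -3.0 tilt 0.0030 -0.0015 turn -0.0010 shift [ 3.000e-04 -5.699e-01  5.200e-03] rows>= 0.05019157125372382 4.221981304092154 pos [ 0.5398 -0.1959  0.0896] F [-0.1  0.2  5.7] gap 0.0091 j6 -0.43
```

servo_tool:
  motion:
    - [0, 0, 0, 0, 0, -0.004, 1]
    - [0, 0, 0, 0, -0.01, 0, 1]
    - [0, 0, 0, 0, -0.02, 0, 1]
    - [0, 0, 0, 0, -0.03, 0, 1]
    - [0, 0, 0, 0, -0.03, 0, 1]
    - [0, 0, 0, 0, -0.03, 0, 1]
    - [0, 0, 0, 0, -0.03, 0, 1]
    - [0, 0, 0, 0, -0.03, 0, 1]
    - [0, 0, 0, 0, -0.03, 0, 1]
    - [0, 0, 0, 0, -0.03, 0, 1]
    - [0, 0, 0, 0, -0.03, 0, 1]
    - [0, 0, 0, 0, -0.03, 0, 1]

```text
time: 4.9
ee_pos: [0.4484, -0.1909, 0.0896]
eef_rot: [0.001, 0.725, 0.689, 0.001]
wrist_force: [4.6, -0.5, 5.1]
finger_gap: 0.0087
finger_force: 41.9
```

servo_tool:
  motion:
    - [0, 0, 0, 0, -0.03, 0, 1]
    - [0, 0, 0, 0, -0.03, 0, 1]
    - [0, 0, 0, 0, -0.03, 0, 1]
    - [0, 0, 0, 0, -0.03, 0, 1]
    - [0, 0, 0, 0, -0.03, 0, 1]
    - [0, 0, 0, 0, -0.03, 0, 1]
    - [0, 0, 0, 0, -0.03, 0, 1]
    - [0, 0, 0, 0, -0.03, 0, 1]
    - [0, 0, 0, 0, -0.02, 0, 1]
    - [0, 0, 0, 0, -0.01, 0, 1]
    - [0, 0, 0, 0, 0, 0, 1]
    - [0, 0, 0, 0, 0, 0, 1]

```text
time: 5.9
ee_pos: [0.3674, -0.1867, 0.0896]
eef_rot: [0.001, 0.725, 0.688, 0.0]
wrist_force: [2.7, -0.1, 8.5]
finger_gap: 0.0089
finger_force: 42.3
```

```bash
python3 -c "
from h import *
a=snap('side')[0];b=snap('top')[0]
o=np.hstack([cv2.resize(b[170:270,240:340],None,fx=4,fy=4,interpolation=2),cv2.resize(a[140:240,230:330],None,fx=4,fy=4,interpolation=2)]);cv2.imwrite('pics/f.png',o)
plan([.539-.17,-.196+.008,.088],-2.6)"
```

```text
t 6.00 yaw -3.0 tilt 0.0005 -0.0007 turn -0.0010 shift [-0.004   0.0054  0.0051] rows>= 0.05352772971276717 0.06275506845448725 pos [ 0.3674 -0.1867  0.0895] F [ 2.3 -1.1  8. ] gap 0.0086 j6 -0.6
```

View pics/f.png

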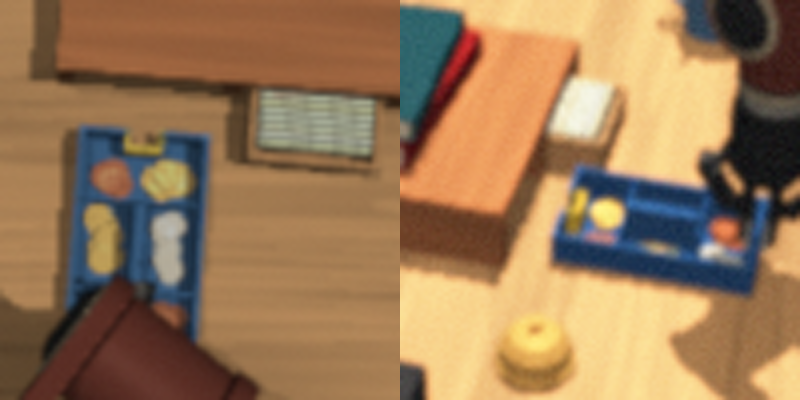

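The tray is fully out: the top view shows its +x end at (145,135), well in front of the shelf edge. I release, rise and turn for the middle grip.

servo_tool:
  motion:
    - [0, 0, 0, 0, 0, 0, 0.3]
    - [0, 0, 0, 0, 0, 0, 0.3]
    - [0, 0, 0, 0, 0, 0, 0.3]
    - [0, 0, 0, 0, 0, 0, 0.3]
    - [0, 0, 0, 0, 0, -0.03, 0.3]
    - [0, 0, 0, 0, 0, -0.06, 0.3]
    - [0, 0, 0, 0, 0, -0.12, 0.3]
    - [0, 0, 0, 0, 0, -0.12, 0.3]
    - [0, 0, 0, 0, 0, -0.12, 0.3]
    - [0, 0, 0, 0, 0, -0.08, 0.3]

```text
time: 6.83
ee_pos: [0.3682, -0.1867, 0.252]
eef_rot: [0.002, 0.725, 0.689, 0.0]
wrist_force: [0.8, -0.9, -0.0]
finger_gap: 0.0301
finger_force: 0.0
```

servo_tool:
  motion:
    - [0, 0, -0.0193, 0, 0, 0, 0.1]
    - [0, 0, -0.0193, 0, 0, 0, 0.1]
    - [0, 0, -0.0193, 0, 0, 0, 0.1]
    - [0, 0, -0.0193, 0, 0, 0, 0.1]
    - [0, 0, -0.0193, 0, 0, 0, 0.1]
    - [0, 0, -0.0193, 0, 0, 0, 0.1]
    - [0, 0, -0.0193, 0, 0, 0, 0.1]
    - [0, 0, -0.0193, 0, 0, 0, 0.1]
    - [0, 0, -0.0193, 0, 0, 0, 0.1]
    - [0, 0, -0.0193, 0, 0, 0, 0.1]
    - [0, 0, -0.0193, 0, 0, 0, 0.1]
    - [0, 0, -0.0193, 0, 0, 0, 0.1]

```text
time: 7.83
ee_pos: [0.3675, -0.1863, 0.248]
eef_rot: [-0.0, 0.08, 0.997, 0.0]
wrist_force: [0.4, 0.2, 0.1]
finger_gap: 0.0387
finger_force: 0.0
```

```bash
cat > m2.py <<'E'
from h import *
a=snap('side');b=snap('top')
o=np.hstack([cv2.resize(b[0][170:270,240:340],None,fx=4,fy=4,interpolation=2),cv2.resize(a[0][140:240,230:330],None,fx=4,fy=4,interpolation=2)]);cv2.imwrite('pics/g.png',o)
h=cv2.cvtColor(b[0],cv2.COLOR_BGR2HSV)
m=cv2.inRange(h,(100,110,40),(125,255,255));m[:195]=0;m[280:]=0;m[:,:245]=0;m[:,:][:,305:]=0
m=cv2.morphologyEx(m,cv2.MORPH_CLOSE,np.ones((15,15)))
c=max(cv2.findContours(m,0,2)[0],key=cv2.contourArea);r=cv2.minAreaRect(c);print(r)
for q in cv2.boxPoints(r):print(q,onz(q,*b[1:],.034))
# notch lining, both views
for n,v,w in(("top",b,(195,215,262,290)),("side",a,(180,205,268,285))):
  h=cv2.cvtColor(v[0],cv2.COLOR_BGR2HSV);m=cv2.inRange(h,(18,140,40),(35,255,255));k=np.zeros_like(m);k[w[0]:w[1],w[2]:w[3]]=m[w[0]:w[1],w[2]:w[3]]
  n2,l,s,ce=cv2.connectedComponentsWithStats(k)
  for i in range(1,n2):print(n,s[i],ce[i],onz(ce[i],*v[1:],.034))
plan([.458,-.191,.2],87.4)
E
python3 m2.py
```

```text
((274.0238952636719, 226.42771911621094), (31.50627326965332, 46.945457458496094), 4.236394882202148)
[256.57983 248.6726 ] [ 0.40219234 -0.13504775  0.034     ]
[260.0478  201.85541] [ 0.55480139 -0.14347436  0.034     ]
[291.46796 204.18283] [ 0.54907235 -0.24711941  0.034     ]
[288.      251.00003] [ 0.39671886 -0.23684296  0.034     ]
top [271 204   9   5  22] [275.31818182 206.31818182] [ 0.54099604 -0.19401024  0.034     ]
side [272 188   5   9  33] [273.57575758 191.75757576] [ 0.53882857 -0.18707256  0.034     ]
side [282 190   3   2   3] [283.         190.66666667] [ 0.50453681 -0.20101902  0.034     ]
side [280 195   2   1   2] [280.5 195. ] [ 0.5096487  -0.17370566  0.034     ]
side [283 194   1   1   1] [283. 194.] [ 0.50131829 -0.18146373  0.034     ]
t 7.93 yaw 80.4 tilt -0.0003 0.0001 turn -0.0194 shift [-0.3018 -0.0021  0.1599] rows>= 0.9976492380744487 2.530295011690881 pos [ 0.3676 -0.1863  0.248 ] F [ 0.7  0.2 -0.2] gap 0.0386 j6 -2.05
```

View pics/g.png

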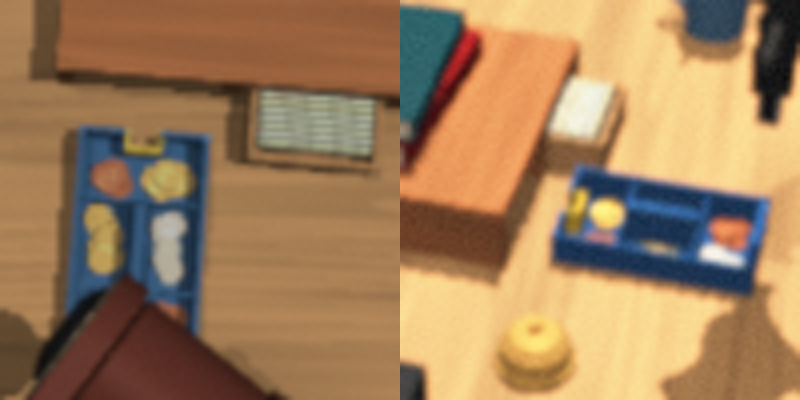

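The tray rests upright on the counter with all its coins and the gripper clear of it. Its notch end is at (145,140) in the top crop and its yaw is about -3°.

servo_tool:
  motion:
    - [0, 0, -0.0185, 0, 0, 0, 0]
    - [0, 0, 0, -0.1, 0, 0.03, 0]
    - [0, 0, 0, -0.1, 0, 0.06, 0]
    - [0, 0, 0, -0.1, 0, 0.06, 0]
    - [0, 0, 0, 0, 0, 0.06, 0]
    - [0, 0, 0, 0, 0, 0, 0]
    - [0, 0, 0, 0, 0, 0, 0]

```text
time: 8.52
ee_pos: [0.4569, -0.1905, 0.1836]
eef_rot: [-0.002, 0.026, 1.0, 0.001]
wrist_force: [-0.2, 0.0, -0.2]
finger_gap: 0.0425
finger_force: 0.0
```

```bash
sed -i 's/g.png/g2.png/;s/.458,-.191,.2/.457,-.191,.092/;s/87.4/87/' m2.py; python3 m2.py
```

```text
((269.2853088378906, 248.29116821289062), (25.156452178955078, 23.085647583007812), 4.39870548248291)
[255.85884 258.8353 ] [ 0.36978801 -0.13336096  0.034     ]
[257.62943 235.81764] [ 0.44355324 -0.13764811  0.034     ]
[282.7118  237.74704] [ 0.43889775 -0.21932879  0.034     ]
[280.9412 260.7647] [ 0.36523413 -0.2143278   0.034     ]
top [279 205   1   2   2] [279.  205.5] [ 0.54393133 -0.20609871  0.034     ]
top [273 206   1   2   2] [273.  206.5] [ 0.54024959 -0.18638806  0.034     ]
side [272 188   5   9  33] [273.57575758 191.75757576] [ 0.53882857 -0.18707256  0.034     ]
side [282 190   3   2   3] [283.         190.66666667] [ 0.50453681 -0.20101902  0.034     ]
side [283 194   1   1   1] [283. 194.] [ 0.50131829 -0.18146373  0.034     ]
t 8.62 yaw 87.0 tilt 0.0012 -0.0008 turn 0.0000 shift [0.0021 0.0006 0.3132] rows>= 0.00046372049945781716 2.319962004052149 pos [ 0.4576 -0.1912  0.186 ] F [-0.6 -0.2  0.1] gap 0.0426 j6 -2.06
```

View pics/g2.png

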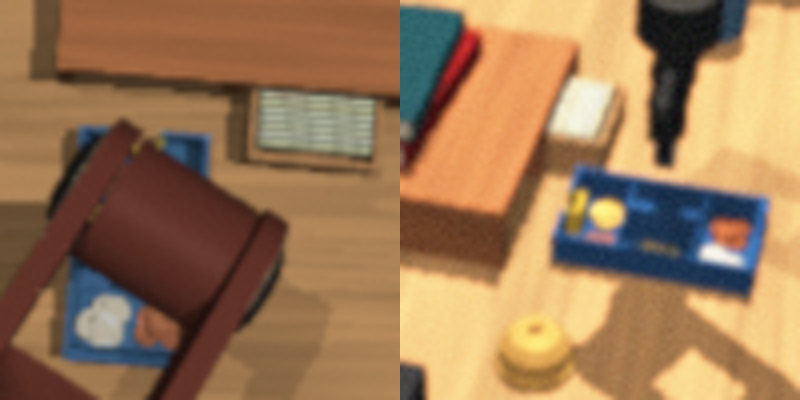

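The gripper now hovers over the tray's middle, aligned with its grip. Descend and close.

servo_tool:
  motion:
    - [0, 0, 0, 0, 0, 0.05, 0]
    - [0, 0, 0, 0, 0, 0.07, 0]
    - [0, 0, 0, 0, 0, 0.07, 0]
    - [0, 0, 0, 0, 0, 0.05, 0]
    - [0, 0, 0, 0, 0, 0.04, 0]
    - [0, 0, 0, 0, 0, 0.033, 0]
    - [0, 0, 0, 0, 0, 0, 0]
    - [0, 0, 0, 0, 0, 0, 0]

```text
time: 9.28
ee_pos: [0.4578, -0.1912, 0.0914]
eef_rot: [0.0, 0.026, 1.0, -0.0]
wrist_force: [0.2, -0.0, -0.2]
finger_gap: 0.0429
finger_force: 0.0
```

servo_tool:
  motion:
    - [0, 0, 0, 0, 0, 0, 1]
    - [0, 0, 0, 0, 0, 0, 1]
    - [0, 0, 0, 0, 0, 0, 1]
    - [0, 0, 0, 0, 0, 0, 1]
    - [0, 0, 0, 0, 0, 0, 1]
    - [0, 0, 0, 0, 0, 0, 1]
  newtons: 60

```text
time: 9.78
ee_pos: [0.4585, -0.1914, 0.0922]
eef_rot: [0.001, 0.025, 1.0, -0.0]
wrist_force: [-0.9, 0.6, 6.8]
finger_gap: 0.0108
finger_force: 62.4
```

servo_tool:
  motion:
    - [0, 0, 0, 0, 0, -0.01, 1]
    - [0, 0, 0, 0, 0, -0.02, 1]
    - [0, 0, 0, 0, 0, -0.03, 1]
    - [0, 0, 0, 0, 0, -0.04, 1]
    - [0, 0, 0, 0, 0, -0.05, 1]
    - [0, 0, 0, 0, 0, -0.06, 1]
    - [0, 0, 0, 0, 0, -0.06, 1]
    - [0, 0, 0, 0, 0, -0.06, 1]
    - [0, 0, 0, 0, 0, -0.06, 1]
    - [0, 0, 0, 0, 0, -0.05, 1]
    - [0, 0, 0, 0, 0, -0.03, 1]
    - [0, 0, 0, 0, 0, -0.01, 1]

```text
time: 10.78
ee_pos: [0.4583, -0.1914, 0.2375]
eef_rot: [0.002, 0.025, 1.0, -0.001]
wrist_force: [0.4, -0.1, -4.6]
finger_gap: 0.0108
finger_force: 61.0
```

```bash
cat > m3.py <<'E'
from h import *
a=snap('side');b=snap('top')
o=np.zeros((560,800,3),np.uint8)
o[:,:400]=cv2.resize(b[0][170:310,240:340],None,fx=4,fy=4,interpolation=2);o[:480,400:]=cv2.resize(a[0][110:230,230:330],None,fx=4,fy=4,interpolation=2);cv2.imwrite('pics/i.png',o)
plan([.54,.22,.25],-3)
E
python3 m3.py
```

```text
t 10.88 yaw 87.1 tilt 0.0010 -0.0006 turn 0.2502 shift [ 1.3827  0.2021 -0.0486] rows>= 12.869694066706419 10.357223999842429 pos [ 0.4577 -0.1911  0.2354] F [ 0.1  0.1 -4.1] gap 0.0106 j6 -2.07
```

Held at 0.45 kg. Next I measure the key and the drawer's yaw while the view is clear.

```bash
cat > m4.py <<'E'
from h import *
np.set_printoptions(precision=4,suppress=True)
a=snap('side');b=snap('top');A=a[1:];B=b[1:]
def yel(v,w):
  h=cv2.cvtColor(v[0],cv2.COLOR_BGR2HSV);m=cv2.inRange(h,(18,130,50),(35,255,255));k=np.zeros_like(m);k[w[0]:w[1],w[2]:w[3]]=m[w[0]:w[1],w[2]:w[3]]
  n,l,s,c=cv2.connectedComponentsWithStats(k);i=1+s[1:,4].argmax();print(s[i],c[i]);return c[i],s[i]
kt,s1=yel(b,(203,220,166,176));ks,s2=yel(a,(242,264,258,272))
print("key",tri(kt,B,ks,A))
g=cv2.cvtColor(b[0],cv2.COLOR_BGR2GRAY)
m=((g<60)*255).astype(np.uint8);m[:75]=0;m[240:]=0;m[:,:98]=0;m[:,200:]=0
# till top: rows <178
t=m.copy();t[176:]=0
c=max(cv2.findContours(t,0,2)[0],key=cv2.contourArea)
q=c[:,0,:].astype(float)
def line(sel,ax,z,name):
  p=np.array([onz(x,*B,z) for x in sel])[:,:2];vx,vy,x0,y0=cv2.fitLine(p.astype(np.float32),cv2.DIST_HUBER,0,.01,.01).ravel()
  print(name,"yaw",np.degrees(np.arctan2(vy,vx)),x0,y0,len(sel))
def edge(rows,c0,c1,pol,z,name):  # subpixel vertical-edge search along rows
  s=[]
  for r in rows:
    d=np.gradient(cv2.GaussianBlur(g,(3,3),0)[r,c0:c1].astype(float))*pol;i=d.argmax()
    w=np.clip(d[max(0,i-2):i+3],0,None);s.append((c0+(np.arange(max(0,i-2),max(0,i-2)+len(w))*w).sum()/w.sum(),r))
  line(s,0,z,name)
def edgev(cols,r0,r1,pol,z,name):
  s=[]
  for c_ in cols:
    d=np.gradient(cv2.GaussianBlur(g,(3,3),0)[r0:r1,c_].astype(float))*pol;i=d.argmax()
    w=np.clip(d[max(0,i-2):i+3],0,None);s.append((c_,r0+(np.arange(max(0,i-2),max(0,i-2)+len(w))*w).sum()/w.sum()))
  line(s,0,z,name)
edge(range(92,170),100,125,-1,.106,"till left")
edge(range(92,170),180,205,1,.106,"till right")
edgev(range(105,175),224,240,1,.1,"panel outer")
edgev(range(122,180),80,95,-1,.106,"till back")
edgev(range(118,172),184,193,-1,.05,"coin bay back / black tray +y edge")
E
python3 m4.py
```

```text
[169 208   5   7  33] [171. 211.]
[259 250   9  14 101] [262.6931 256.2376]
key (array([0.5154, 0.1452, 0.0466]), np.float64(0.005272693137651039))
till left yaw -3.5887651 0.747038 0.33304924 78
till right yaw -3.5432537 0.7746647 0.0800502 78
panel outer yaw 86.23001 0.44861138 0.22754511 70
till back yaw 86.13542 0.9254544 0.21131028 58
coin bay back / black tray +y edge yaw 88.26136 0.5822835 0.24755624 54
```

Run:
```python
from h import *
np.set_printoptions(precision=4,suppress=True,linewidth=250)
b=snap('top');a=snap('side');B=b[1:];A=a[1:]
g=cv2.cvtColor(b[0],cv2.COLOR_BGR2GRAY)
for r in(195,200,204):print(r,g[r,106:124],g[r,166:188])
for r in (224,225,226):print(r,g[r,95:108])
for u in (110,111,112,113,114,115,116,175,176,177,178,179,180):print(u,onz((u,200),*B,.06)[:2])
print(onz((101,225),*B,.1),onz((171,211),*B,.0625))
for z in(.0495,.0695):print(z,[onz((u,v),*A,z)[:2] for u,v in((262.7,249.5),(262.7,263.5))])
o=np.zeros((560,800,3),np.uint8)
o[:480,:400]=cv2.resize(b[0][175:235,155:205],None,fx=8,fy=8,interpolation=cv2.INTER_NEAREST)
o[:400,400:]=cv2.resize(a[0][235:285,240:290],None,fx=8,fy=8,interpolation=cv2.INTER_NEAREST)
cv2.imwrite('pics/k.png',o)
```

```text
195 [127 127 125 125 125 126 135 110  73  48  27  14   9  11  13  17  22  22] [ 20  21  22  24  23  22  25  26  27  45  94  99  80  71  77  98 107 108 108 109 118 123]
200 [129 129 129 129 130 133 111  80  54  32  19  10   9  10  15  19  25  27] [106 108 105  80  47  32  30  27  31  61 106  98  73  71  92 104 107 106 107 117 124 124]
204 [127 126 127 126 129 127  98  66  44  23  11  10  10  12  16  23  27  31] [123 131 131 105  65  37  31  27  43  93  99  79  71  78  99 111 111 113 114 124 132 132]
224 [141 139 140 140 138 120  97  96 102 104 105 104 104]
225 [141 140 141 141 137 108  74  69  70  71  73  71  71]
226 [139 139 140 139 136 104  71  64  63  64  63  65  64]
110 [0.5488 0.341 ]
111 [0.5489 0.3377]
112 [0.5489 0.3345]
113 [0.549  0.3313]
114 [0.549  0.3281]
115 [0.5491 0.3248]
116 [0.5492 0.3216]
175 [0.5528 0.1311]
176 [0.5529 0.1279]
177 [0.5529 0.1247]
178 [0.553  0.1214]
179 [0.5531 0.1182]
180 [0.5531 0.115 ]
[0.4667 0.3457 0.1   ] [0.5168 0.1415 0.0625]
0.0495 [array([0.5179, 0.1204]), array([0.5064, 0.176 ])]
0.0695 [array([0.5144, 0.1376]), array([0.5032, 0.192 ])]
```

View pics/k.png

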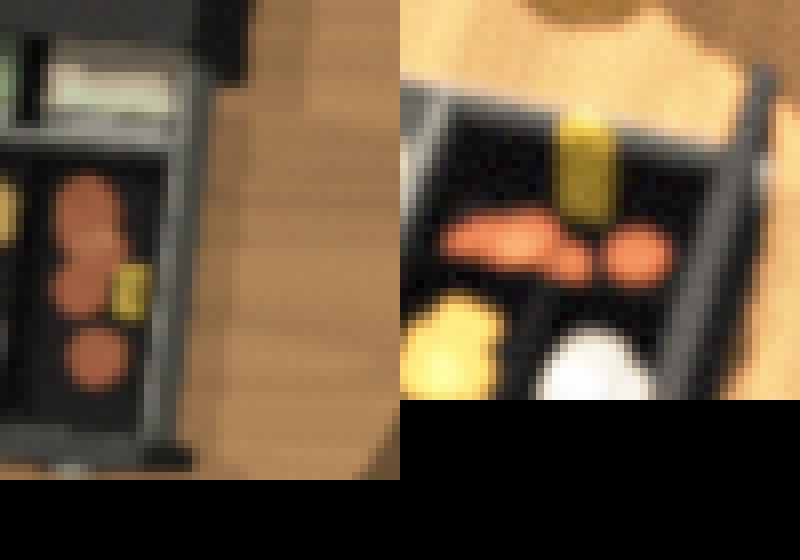

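The key is at top crop (130,292), and its top edge in the side crop is at (587,118). Both views put it near (0.516, 0.142), so the black tray's centre is about (0.522, 0.2325) with the drawer yawed -3.7°.

servo_tool:
  motion:
    - [0, 0, 0.008, 0, 0, -0.02, 1]
    - [0, 0, 0.016, 0, 0, -0.03, 1]
    - [0, 0, 0.019, 0, 0, -0.03, 1]
    - [0, 0, 0.019, 0, 0, 0, 1]
    - [0, 0, 0.019, 0, 0, 0, 1]
    - [0, 0, 0.019, 0, 0, 0, 1]
    - [0, 0, 0.019, 0, 0, 0, 1]
    - [0, 0, 0.019, 0, 0, 0, 1]
    - [0, 0, 0.019, 0, 0, 0, 1]
    - [0, 0, 0.019, 0, 0, 0, 1]
    - [0, 0, 0.019, 0, 0, 0, 1]
    - [0, 0, 0.019, 0, 0, 0, 1]

```text
time: 12.08
ee_pos: [0.4573, -0.1908, 0.2575]
eef_rot: [-0.001, 0.645, 0.764, -0.0]
wrist_force: [-0.7, -0.2, -4.8]
finger_gap: 0.0106
finger_force: 60.9
```

servo_tool:
  motion:
    - [0, 0, 0.018, 0, 0, 0, 1]
    - [0, 0, 0.012, 0, 0, 0, 1]
    - [0, 0, 0.006, 0, 0, 0, 1]
    - [0, 0, 0.0022, 0, 0, 0, 1]
    - [0, 0, 0, 0, 0, 0, 1]
    - [0, 0, 0, 0, 0, 0, 1]

```text
time: 12.58
ee_pos: [0.4575, -0.1909, 0.2582]
eef_rot: [-0.001, 0.729, 0.684, -0.0]
wrist_force: [-0.8, -0.2, -4.6]
finger_gap: 0.0109
finger_force: 60.9
```

```bash
python3 -c "
from h import *
plan([.522,.2325,.26],-3.7)"
```

```text
t 12.58 yaw -3.7 tilt -0.0010 0.0005 turn 0.0001 shift [ 1.4224  0.1235 -0.006 ] rows>= 0.00598856313549082 10.575688220906146 pos [ 0.4575 -0.1909  0.2582] F [-0.8 -0.2 -4.6] gap 0.0109 j6 -0.48
```

servo_tool:
  motion:
    - [0, 0, 0, 0.02, 0.002, 0, 1]
    - [0, 0, 0, 0.05, 0.004, 0, 1]
    - [0, 0, 0, 0.08, 0.007, 0, 1]
    - [0, 0, 0, 0.1, 0.009, 0, 1]
    - [0, 0, 0, 0.1, 0.009, 0, 1]
    - [0, 0, 0, 0.1, 0.009, 0, 1]
    - [0, 0, 0, 0.1, 0.009, 0, 1]
    - [0, 0, 0, 0.1, 0.009, 0, 1]
    - [0, 0, 0, 0.1, 0.009, 0, 1]
    - [0, 0, 0, 0.1, 0.009, 0, 1]
    - [0, 0, 0, 0.1, 0.009, 0, 1]
    - [0, 0, 0, 0.1, 0.009, 0, 1]

```text
time: 13.58
ee_pos: [0.5059, 0.1235, 0.2588]
eef_rot: [-0.0, 0.729, 0.684, 0.0]
wrist_force: [0.7, -0.6, -4.6]
finger_gap: 0.0109
finger_force: 60.9
```

servo_tool:
  motion:
    - [0, 0, 0, 0.1, 0.009, 0, 1]
    - [0, 0, 0, 0.1, 0.009, 0, 1]
    - [0, 0, 0, 0.08, 0.007, 0, 1]
    - [0, 0, 0, 0.05, 0.004, 0, 1]
    - [0, 0, 0, 0.03, 0.002, 0, 1]
    - [0, 0, 0, 0.012, 0, 0.01, 1]
    - [0, 0, 0, 0, 0, 0.03, 1]
    - [0, 0, 0, 0, 0, 0.05, 1]
    - [0, 0, 0, 0, 0, 0.05, 1]
    - [0, 0, 0, 0, 0, 0.04, 1]
    - [0, 0, 0, 0, 0, 0.02, 1]
    - [0, 0, 0, 0, 0, 0, 1]

```text
time: 14.58
ee_pos: [0.5215, 0.2311, 0.1961]
eef_rot: [-0.001, 0.73, 0.683, -0.002]
wrist_force: [-0.5, -0.5, -4.5]
finger_gap: 0.011
finger_force: 60.8
```

```bash
cat > m5.py <<'E'
from h import *
plan([.522,.2325,.1417],-3.7)
a=snap('side');b=snap('top');B=b[1:];A=a[1:]
z0=get_obs()["ee_pos"][2]-.0922; print("underside",z0)
o=np.zeros((480,800,3),np.uint8)
o[:,:400]=cv2.resize(b[0][170:250,100:200],(400,320),interpolation=2)[:480] if 0 else cv2.resize(b[0][160:280,95:195],(400,480),interpolation=2)
o[:,400:]=cv2.resize(a[0][200:320,200:300],(400,480),interpolation=2)
cv2.imwrite('pics/l.png',o)
h=cv2.cvtColor(b[0],cv2.COLOR_BGR2HSV)
m=cv2.inRange(h,(100,110,40),(125,255,255));m[:150]=0;m[270:]=0;m[:,:80]=0;m[:,205:]=0
ys,xs=np.nonzero(m);print(xs.min(),xs.max(),ys.min(),ys.max())
E
python3 m5.py
```

```text
t 14.58 yaw -3.8 tilt -0.0044 -0.0015 turn -0.0002 shift [0.0048 0.0015 0.1814] rows>= 0.00962288340600789 1.3440974848182485 pos [0.5215 0.2311 0.1961] F [-0.5 -0.5 -4.5] gap 0.011 j6 0.35
underside 0.1066404894660303
102 171 188 227
```

View pics/l.png

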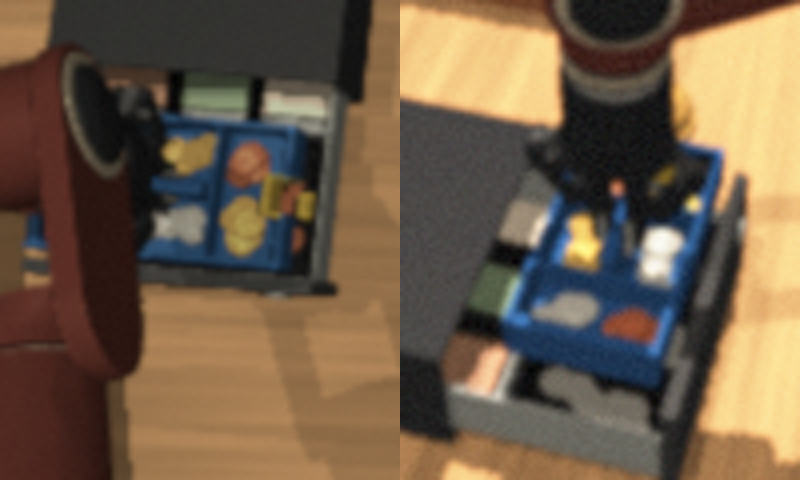

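The orientation is right: the notch (270,195) is on the key's side, with the key at (305,206). The parallax comes from the tray hanging higher. I check the offset by numbers.

Run:
```python
from h import *
np.set_printoptions(precision=4,suppress=True)
b=snap('top');a=snap('side');B=b[1:];A=a[1:];p=get_obs()["ee_pos"];z=p[2]-.0922;print(p)
r=np.array([-.0663,-.9978,0]);f=np.array([.9978,-.0663,0])
h=cv2.cvtColor(b[0],cv2.COLOR_BGR2HSV)
m=cv2.inRange(h,(18,130,50),(35,255,255));n,l,s,c=cv2.connectedComponentsWithStats(m)
for i in range(1,n):
  if s[i,4]>5 and 155<c[i][0]<180:print(s[i],c[i],onz(c[i],*B,z+.03)[:2])
c0=np.r_[p[:2],z+.034]
print("pred notch floor edge",proj(c0+.082*r,*B),"end mid",proj(c0+.096*r,*B),"corners",[proj(c0+.096*r+k*.054*f,*B) for k in(1,-1)])
mb=cv2.inRange(h,(100,110,40),(125,255,255));mb[:150]=0;mb[270:]=0;mb[:,:135]=0;mb[:,205:]=0
mb=cv2.morphologyEx(mb,cv2.MORPH_CLOSE,np.ones((9,9)))
ys,xs=np.nonzero(mb)
for row in(196,200,216,220):print(row,xs[ys==row].max(),onz((xs[ys==row].max()+.5,row),*B,z+.034)[:2])
for col in(145,155,165):print(col,ys[xs==col].min(),ys[xs==col].max(),[onz((col,q),*B,z+.034)[:2] for q in (ys[xs==col].min()-.5,ys[xs==col].max()+.5)])
```

```text
[0.5233 0.2322 0.2   ]
[150 203  16  20 147] [157.4626 213.2789] [0.5036 0.1628]
[169 208   5   8  34] [171.     211.1176] [0.5108 0.1227]
pred notch floor edge [161.5052 208.4595] end mid [166.1645 208.8591] corners [array([168.339 , 190.9917]), array([163.9593, 226.9785])]
196 170 [0.5558 0.1256]
200 170 [0.5438 0.1249]
216 167 [0.4958 0.1313]
220 167 [0.4839 0.1307]
145 190 225 [array([0.574 , 0.2033]), array([0.4664, 0.1965])]
155 190 226 [array([0.5746, 0.1732]), array([0.464 , 0.1667])]
165 192 226 [array([0.5691, 0.1428]), array([0.4646, 0.137 ])]
```

The tray agrees with the prediction to within about 1 mm. I lower it slowly.

servo_tool:
  motion:
    - [0, 0, 0, 0.001, -0.003, 0.01, 1]
    - [0, 0, 0, 0, 0, 0.03, 1]
    - [0, 0, 0, 0, 0, 0.03, 1]
    - [0, 0, 0, 0, 0, 0.02, 1]
    - [0, 0, 0, 0, 0, 0.015, 1]
    - [0, 0, 0, 0, 0, 0, 1]
    - [0, 0, 0, 0, 0, 0, 1]

```text
time: 15.37
ee_pos: [0.5215, 0.2326, 0.1666]
eef_rot: [-0.0, 0.73, 0.684, -0.001]
wrist_force: [0.7, 0.3, -4.2]
finger_gap: 0.0112
finger_force: 60.9
```

```bash
python3 -c "
from h import *
plan([.522,.2325,.1437],-3.7)"
```

```text
t 15.37 yaw -3.7 tilt -0.0012 -0.0003 turn -0.0000 shift [-0.0001  0.0018  0.0763] rows>= 0.00019011064104087642 0.5653312511433979 pos [0.5215 0.2326 0.1666] F [ 0.7  0.3 -4.2] gap 0.0112 j6 0.35
```

servo_tool:
  motion:
    - [0, 0, 0, 0, 0, 0.012, 1]
    - [0, 0, 0, 0, 0, 0.012, 1]
    - [0, 0, 0, 0, 0, 0.012, 1]
    - [0, 0, 0, 0, 0, 0, 1]
    - [0, 0, 0, 0, 0, 0, 1]

```text
time: 15.78
ee_pos: [0.5216, 0.2326, 0.1561]
eef_rot: [-0.0, 0.73, 0.684, -0.0]
wrist_force: [1.0, -0.1, -4.9]
finger_gap: 0.0103
finger_force: 60.9
```

servo_tool:
  motion:
    - [0, 0, 0, 0, 0, 0.01, 1]
    - [0, 0, 0, 0, 0, 0.01, 1]
    - [0, 0, 0, 0, 0, 0.01, 1]
    - [0, 0, 0, 0, 0, 0.006, 1]
    - [0, 0, 0, 0, 0, 0, 1]
    - [0, 0, 0, 0, 0, 0, 1]

```text
time: 16.28
ee_pos: [0.5216, 0.2326, 0.1454]
eef_rot: [-0.0, 0.73, 0.684, -0.0]
wrist_force: [-0.3, -0.1, -3.4]
finger_gap: 0.0109
finger_force: 60.9
```

servo_tool:
  motion:
    - [0, 0, 0, 0, 0, 0.003, 1]
    - [0, 0, 0, 0, 0, 0.003, 1]
    - [0, 0, 0, 0, 0, 0.003, 1]
    - [0, 0, 0, 0, 0, 0, 1]
    - [0, 0, 0, 0, 0, 0, 1]

```text
time: 16.7
ee_pos: [0.5218, 0.2326, 0.143]
eef_rot: [-0.0, 0.73, 0.684, -0.0]
wrist_force: [0.3, 1.3, -5.2]
finger_gap: 0.0108
finger_force: 60.9
```

servo_tool:
  motion:
    - [0, 0, 0, 0, 0, 0.003, 1]
    - [0, 0, 0, 0, 0, 0.003, 1]
    - [0, 0, 0, 0, 0, 0, 1]
    - [0, 0, 0, 0, 0, 0, 1]

```text
time: 17.03
ee_pos: [0.5221, 0.2327, 0.1417]
eef_rot: [0.0, 0.73, 0.684, 0.0]
wrist_force: [-0.1, -1.2, -2.2]
finger_gap: 0.0108
finger_force: 61.4
```

It makes contact at the expected height (z = 0.1417). Release and rise.

servo_tool:
  motion:
    - [0, 0, 0, 0, 0, 0.001, 1]
    - [0, 0, 0, 0, 0, 0, 0.6]
    - [0, 0, 0, 0, 0, 0, 0.3]
    - [0, 0, 0, 0, 0, 0, 0.1]
    - [0, 0, 0, 0, 0, 0, 0.1]
    - [0, 0, 0, 0, 0, -0.02, 0.1]
    - [0, 0, 0, 0, 0, -0.04, 0.1]
    - [0, 0, 0, 0, 0, -0.08, 0.1]
    - [0, 0, 0, 0, 0, -0.1, 0.1]
    - [0, 0, 0, 0, 0, -0.08, 0.1]
    - [0, 0, 0, 0, 0, -0.02, 0.1]
    - [0, 0, 0, 0, 0, 0, 0.1]

```text
time: 18.03
ee_pos: [0.5233, 0.2331, 0.2471]
eef_rot: [0.002, 0.73, 0.684, 0.003]
wrist_force: [0.9, -0.9, 0.5]
finger_gap: 0.0385
finger_force: 0.0
```

Run:
```python
from h import *
np.set_printoptions(precision=4,suppress=True)
plan([.36,.24,.22],-3.7)
a=snap('side');b=snap('top');B=b[1:];A=a[1:]
# stacked-rim check: predicted rim corners (z .0835) vs blue mask
c0=np.array([.522,.2325,.0835]);r=np.array([-.0645,-.9979,0]);f=np.array([.9979,-.0645,0])
for n,v,w in(("top",b,(170,245,100,200)),("side",a,(225,320,200,300))):
  h=cv2.cvtColor(v[0],cv2.COLOR_BGR2HSV);m=cv2.inRange(h,(100,110,40),(125,255,255));k=np.zeros_like(m);k[w[0]:w[1],w[2]:w[3]]=m[w[0]:w[1],w[2]:w[3]]
  ys,xs=np.nonzero(k);print(n,"blue bbox",xs.min(),xs.max(),ys.min(),ys.max())
  print(" pred",[proj(c0+i*.096*r+j*.054*f,*v[1:]).round(1) for i in(-1,1) for j in(-1,1)])
  m=cv2.inRange(h,(18,130,50),(35,255,255));nn,l,s,c=cv2.connectedComponentsWithStats(m)
  print(" key pred",proj([.516,.142,.0695],*v[1:]).round(1),[(s[i],c[i].round(1)) for i in range(1,nn) if s[i,4]>5 and w[2]<c[i][0]<w[3] and w[0]<c[i][1]<w[1]])
  # vertical extents at corners
  for col in np.linspace(xs.min()+2,xs.max()-2,5).astype(int):print("  col",col,ys[xs==col].min(),ys[xs==col].max())
```

```text
t 18.03 yaw -3.7 tilt 0.0068 0.0020 turn -0.0000 shift [-0.0122 -0.5446  0.0903] rows>= 1.3988647111773389e-05 4.089819347216665 pos [0.5233 0.2331 0.2471] F [ 0.9 -0.9  0.5] gap 0.0385 j6 0.35
top blue bbox 125 174 190 228
 pred [array([108. , 222.9]), array([112.8, 188.9]), array([168.8, 228. ]), array([172.9, 193.9])]
 key pred [170.3 211.1] [(array([138, 196,  15,   9,  97], dtype=int32), array([145. , 200.4])), (array([156, 205,  18,  19, 160], dtype=int32), array([164.1, 213.8]))]
  col 127 208 224
  col 138 191 225
  col 149 192 226
  col 160 193 226
  col 172 194 218
side blue bbox 227 279 245 306
 pred [array([262.7, 301.8]), array([225. , 292.6]), array([279.3, 249.8]), array([245.7, 242.7])]
 key pred [261.9 250.5] [(array([257, 247,  11,  15,  83], dtype=int32), array([262.3, 253.5])), (array([244, 266,   6,   3,  13], dtype=int32), array([246.6, 266.8]))]
  col 229 283 298
  col 241 257 301
  col 253 246 304
  col 265 265 298
  col 277 251 261
```

The blue outline matches the seated prediction in both views and the key shows through the notch. I close the fingers, turn and back off to in front of the drawer.

servo_tool:
  motion:
    - [0, 0, 0, 0, -0.1, 0, 0.5]
    - [0, 0, 0, 0, -0.1, 0, 1]
    - [0, 0, 0, 0, -0.1, 0, 1]
    - [0, 0, 0, 0, -0.1, 0, 1]
    - [0, 0, 0, 0, 0, 0, 1]
    - [0, 0, -0.0185, 0, 0, 0, 1]
    - [0, 0, -0.0185, 0, 0, 0, 1]
    - [0, 0, -0.0185, 0, 0, 0, 1]
    - [0, 0, -0.0185, 0, 0, 0, 1]
    - [0, 0, -0.0185, 0, 0, 0, 1]
    - [0, 0, -0.0185, 0, 0, 0, 1]
    - [0, 0, -0.0185, 0, 0, 0, 1]

```text
time: 19.13
ee_pos: [0.4018, 0.24, 0.2409]
eef_rot: [-0.001, 0.397, 0.918, -0.001]
wrist_force: [-0.6, 0.6, -0.4]
finger_gap: 0.0002
finger_force: 0.0
```

servo_tool:
  motion:
    - [0, 0, -0.0185, 0, 0, 0, 1]
    - [0, 0, -0.0185, 0, 0, 0, 1]
    - [0, 0, -0.0185, 0, 0, 0, 1]
    - [0, 0, -0.0185, 0, 0, 0, 1]
    - [0, 0, -0.0185, 0, 0, 0, 1]
    - [0, 0, -0.0185, 0, 0, 0, 1]
    - [0, 0, -0.0185, 0, 0, 0, 1]
    - [0, 0, 0, 0, 0, 0, 1]
    - [0, 0, 0, 0, 0, 0, 1]

```text
time: 19.88
ee_pos: [0.4018, 0.2401, 0.2414]
eef_rot: [-0.001, 0.006, 1.0, -0.001]
wrist_force: [0.2, 0.5, 0.4]
finger_gap: 0.0001
finger_force: 0.0
```

```bash
python3 -c "
from h import *
plan([.4,.2405,.138],86.3)"
```

```text
t 19.88 yaw 89.4 tilt -0.0023 -0.0010 turn 0.0085 shift [0.0062 0.0009 0.3448] rows>= 0.4365701304468124 2.5547031927150528 pos [0.4018 0.2401 0.2414] F [0.2 0.5 0.4] gap 0.0001 j6 -1.18
```

servo_tool:
  motion:
    - [0, 0, 0.0085, 0, 0, 0, 1]
    - [0, 0, 0, 0, 0, 0.09, 1]
    - [0, 0, 0, 0, 0, 0.1, 1]
    - [0, 0, 0, 0, 0, 0.1, 1]
    - [0, 0, 0, 0, 0, 0.055, 1]
    - [0, 0, 0, -0.02, 0, 0, 1]
    - [0, 0, 0, -0.03, 0, 0, 1]
    - [0, 0, 0, -0.03, 0, 0, 1]
    - [0, 0, 0, -0.015, 0, 0, 1]
    - [0, 0, 0, -0.01, 0, 0, 1]
    - [0, 0, 0, -0.01, 0, 0, 1]
    - [0, 0, 0, -0.01, 0, 0, 1]

```text
time: 20.88
ee_pos: [0.44, 0.2382, 0.1402]
eef_rot: [0.0, 0.031, 1.0, 0.0]
wrist_force: [-3.2, 0.5, 1.2]
finger_gap: 0.0005
finger_force: 1.1
```

servo_tool:
  motion:
    - [0, 0, 0, -0.01, 0, 0, 1]
    - [0, 0, 0, -0.015, 0, 0, 1]
    - [0, 0, 0, -0.02, 0, 0, 1]
    - [0, 0, 0, -0.02, 0, 0, 1]
    - [0, 0, 0, -0.02, 0, 0, 1]
    - [0, 0, 0, -0.02, 0, 0, 1]
    - [0, 0, 0, -0.02, 0, 0, 1]
    - [0, 0, 0, -0.02, 0, 0, 1]
    - [0, 0, 0, -0.02, 0, 0, 1]
    - [0, 0, 0, -0.02, 0, 0, 1]
    - [0, 0, 0, -0.02, 0, 0, 1]
    - [0, 0, 0, -0.02, 0, 0, 1]

```text
time: 21.88
ee_pos: [0.5074, 0.2339, 0.1394]
eef_rot: [-0.0, 0.031, 1.0, 0.0]
wrist_force: [-1.3, -0.2, 0.8]
finger_gap: -0.0001
finger_force: 0.7
```

servo_tool:
  motion:
    - [0, 0, 0, -0.02, 0, 0, 1]
    - [0, 0, 0, -0.02, 0, 0, 1]
    - [0, 0, 0, -0.02, 0, 0, 1]
    - [0, 0, 0, -0.02, 0, 0, 1]
    - [0, 0, 0, -0.02, 0, 0, 1]
    - [0, 0, 0, -0.02, 0, 0, 1]
    - [0, 0, 0, -0.02, 0, 0, 1]
    - [0, 0, 0, -0.02, 0, 0, 1]
    - [0, 0, 0, -0.02, 0, 0, 1]
    - [0, 0, 0, -0.015, 0, 0, 1]
    - [0, 0, 0, -0.01, 0, 0, 1]
    - [0, 0, 0, -0.01, 0, 0, 1]

```text
time: 22.88
ee_pos: [0.5715, 0.2298, 0.1394]
eef_rot: [-0.0, 0.031, 1.0, -0.0]
wrist_force: [-1.1, -0.3, 1.6]
finger_gap: -0.0
finger_force: 0.7
```

servo_tool:
  motion:
    - [0, 0, 0, -0.01, 0, 0, 1]
    - [0, 0, 0, -0.01, 0, 0, 1]
    - [0, 0, 0, -0.01, 0, 0, 1]
    - [0, 0, 0, -0.01, 0, 0, 1]
    - [0, 0, 0, 0, 0, 0, 1]

```text
time: 23.3
ee_pos: [0.5819, 0.2292, 0.1393]
eef_rot: [-0.003, 0.031, 1.0, -0.0]
wrist_force: [-8.6, -1.2, 5.5]
finger_gap: 0.0003
finger_force: 4.4
```

servo_tool:
  motion:
    - [0, 0, 0, -0.008, 0, 0, 1]
    - [0, 0, 0, -0.008, 0, 0, 1]
    - [0, 0, 0, -0.008, 0, 0, 1]
    - [0, 0, 0, 0, 0, 0, 1]
    - [0, 0, 0, 0, 0, 0, 1]

```text
time: 23.72
ee_pos: [0.5902, 0.2287, 0.1394]
eef_rot: [-0.0, 0.031, 1.0, -0.0]
wrist_force: [-3.4, 0.1, 2.0]
finger_gap: 0.0
finger_force: 1.5
```

servo_tool:
  motion:
    - [0, 0, 0, -0.006, 0, 0, 1]
    - [0, 0, 0, -0.006, 0, 0, 1]
    - [0, 0, 0, 0, 0, 0, 1]
    - [0, 0, 0, 0, 0, 0, 1]

```text
time: 24.05
ee_pos: [0.5925, 0.2286, 0.1392]
eef_rot: [-0.003, 0.031, 1.0, -0.0]
wrist_force: [-9.3, -1.4, 6.8]
finger_gap: -0.0002
finger_force: 5.2
```

servo_tool:
  motion:
    - [0, 0, 0, -0.005, 0, 0, 1]
    - [0, 0, 0, -0.005, 0, 0, 1]
    - [0, 0, 0, 0, 0, 0, 1]
    - [0, 0, 0, 0, 0, 0, 1]

```text
time: 24.38
ee_pos: [0.593, 0.2287, 0.1393]
eef_rot: [-0.007, 0.03, 1.0, -0.001]
wrist_force: [-22.3, -2.1, 14.4]
finger_gap: -0.0
finger_force: 11.2
```

Hard stop, with the catch hump passed about 11 mm earlier. I back off and look.

servo_tool:
  motion:
    - [0, 0, 0, 0.02, 0, 0, 1]
    - [0, 0, 0, 0.04, 0, 0, 1]
    - [0, 0, 0, 0.08, 0, 0, 1]
    - [0, 0, 0, 0.1, 0, -0.05, 1]
    - [0, 0, 0, 0.1, 0, -0.1, 1]
    - [0, 0, 0, 0.1, 0, -0.1, 1]
    - [0, 0, 0, 0.05, -0.1, -0.1, 1]
    - [0, 0, 0, 0, -0.1, -0.1, 1]
    - [0, 0, 0, 0, -0.1, -0.05, 1]
    - [0, 0, 0, 0, -0.1, 0, 1]
    - [0, 0, 0, 0, 0, 0, 1]
    - [0, 0, 0, 0, 0, 0, 1]

```text
time: 25.38
ee_pos: [0.4459, 0.1193, 0.2864]
eef_rot: [0.002, 0.032, 0.999, 0.0]
wrist_force: [-1.2, 0.2, -0.4]
finger_gap: -0.0002
finger_force: 0.0
```

Run:
```python
from h import *
a=snap('side');b=snap('top')
o=np.zeros((480,800,3),np.uint8)
o[:,:400]=cv2.resize(b[0][70:262,95:255],(400,480),interpolation=2)
o[:,400:]=cv2.resize(a[0][150:330,110:260+0],(400,480),interpolation=2)
cv2.imwrite('pics/m.png',o)
g=cv2.cvtColor(b[0],cv2.COLOR_BGR2GRAY)
for c in(120,130,140,150):
  d=np.gradient(g[170:215,c].astype(float));r=170+d.argmax();print(c,r,onz((c,r),*b[1:],.1)[:2])
```

```text
120 184 [0.59561538 0.29645576]
130 184 [0.59621214 0.26511569]
140 185 [0.5936423  0.23357163]
150 186 [0.59107466 0.20205464]
```

View pics/m.png

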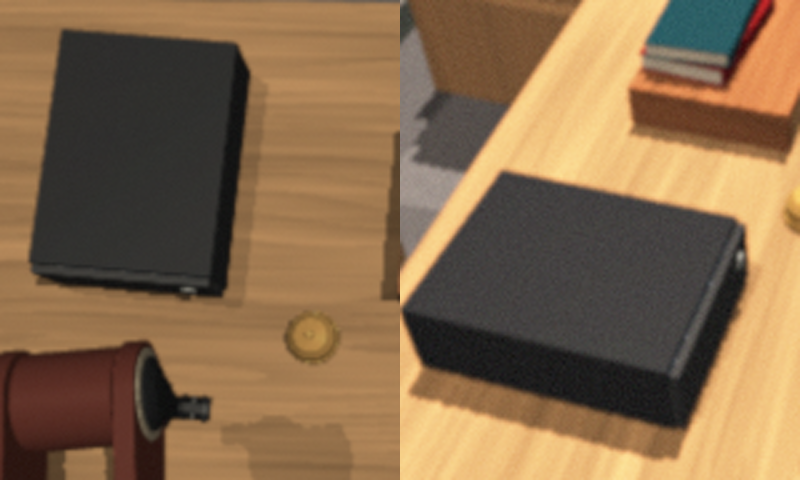

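The drawer is flush with the till at top crop (125,280), the bell is where it was, and the gripper is clear.

```bash
python3 -c "
from station import sign_off
print(sign_off())"
```

```text
the job is handed in; nothing more can be done
None
```

The job is handed in at about 25 s: the blue tray was drawn out and let go, then stacked on the black tray with its notch over the key. The drawer is pushed past the catch to its hard stop. The closing pictures show the drawer flush with the till and the bell in place, but I did not check the card box or pen mug afterwards, and the verdict was not returned.

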